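# Fit a tube block on the shaker's hidden pin and hold it down

## Robot

A 7-joint arm with a two-finger parallel gripper is mounted at the origin on a cart in front of the work surface, level with it; the furniture and walls round the work are solid. World frame = base frame: x ahead of the robot, y to its left, z up, the work surface at z = 0. Lengths are in m, angles in rad, forces in N, time in s.
With the tool pointing down it reaches from about 0.4 to 0.875 m from the base axis. Payload 19.3 kg.
Tool frame: the origin (TCP) lies midway between the tips of the shut fingers; the grasp point (between the pads) lies bot.pinch_z behind it (bot.pinch_z is the distance from the TCP to the grasp point, in m); z points along the fingers, y is the line along which they close (so a half turn about z gives the same grasp; the last joint's range is limited). The gripper opens to 85 mm and grips with 20 to 120 N. Pads are 22 mm wide; open, the fingers measure 114 mm over their backs; the gripper's body (76 mm by 85 mm) begins 54 mm behind the grasp point. The pads swing forward as they close: fully open they stand 13 mm farther back than shut.
Start: joints at [1.255, 0.521, -0.036, 1.599, 0.021, 1.021, -0.113], TCP at [0.152, -0.606, 0.231] pointing down, gripper open.
Joint ranges: [-2.91, 2.91], [-0.3, 2.13], [-1.5, 1.42], [0.17, 2.43], [-1.26, 4.41], [0.16, 1.93], [-2.52, 2.52]. Speed limits (rad/s): [1.89, 1.89, 2.39, 2.39, 3.01, 3.01, 3.01].

## Interface

Orientations are given as [roll, pitch, yaw] about the fixed x, y, z axes, in that order (R = Rz(yaw) Ry(pitch) Rx(roll)).
In Python, from workcell import readout, grab_frame, camera_info, workorder, bot gives the robot as it stands. The module is installed in compiled form; this text tells all that it offers.
- The arm moves only by the tool drive_tool, never from a script. Its argument "targets" is a list of rows, each an object of numbers: "dx", "dy", "dz": the shift along the tool's x, y, z as a fraction of full scale; "yaw": the turn about the tool's z as a fraction of full scale; "fingers": the closure, from 0 (fully open) to 1 (shut). In form: [{"dx": .., "dy": .., "dz": .., "yaw": .., "fingers": ..}, ...]. A call has 1 to 20 rows; each row shifts and turns the commanded pose from where the row before left it, along the tool's axes as they then stand; what a row does not reach is not made up. Full scale, the value 1, is 0.1 m for a shift and 90 degrees for a turn. A row lasts 1/10 s, in which the tool goes at most 50 mm and 8.59 degrees, less where a joint would pass 70% of its speed; a pose out of reach is approached as far as the arm can. A call with a number of a shift or a turn outside -1 to 1 is refused whole. A call with a gripper value outside its range is refused whole. The fingers move at their own pace and stop on an object; "squeeze" is the grip in N (left out, the last holds). Time passes only in rows, so rows that do not move let the fingers close. It gives the time, the measured TCP pose, the force, the opening and the grip force at its end, in the units of the state.
- readout.observe(): the state, without advancing time (a new reading comes with each control period).
- grab_frame(name): name is "side" or "top" or "wrist"; returns the picture (400x640x3 uint8, blue, green, red); there is no depth.
- camera_info(name): a dict with "fx", "fy", "cx", "cy" (pixels), "T" (4x4, takes a point from camera to world coordinates); the wrist camera has in their place "hand_eye" (4x4, takes a point from camera to tool coordinates, whose origin is the TCP and whose axes are the flange's). Camera axes: x right, y up, looking along -z (the intrinsics and any distortion apply to the point x, -y, -z); pixel columns grow to the right and rows downward; lengths in m; the calibration is good to about 2 mm. A picture is of the moment at which its call begins: read the wrist's pose just before it. camera_info takes no time and is no camera call.
- workorder.job_done(): hands the job in; it is judged then, once.
The state is a dict: "clock": time; "qpos": joint angles; "qd": joint speeds; "joint_efforts": joint torques, N m; "position": TCP position; "tool_rot": TCP orientation; "force": force on the tool from outside, world axes, zero at the start; "moment": the same for the moment, N m; "grip_width": finger opening in m; "finger_force": force on a finger pad.
Only numpy, scipy, OpenCV 4.12 (cv2) and the standard library are available. Lean on these libraries where they do the work, as an engineer would, in place of code of your own. Each camera call takes 0.05 s, during which the arm holds its last target. There are 200 camera calls.

## Task

Make the small tube shaker on the bench ready for wide tubes: first slide its transport lock all the way out, away from the spring plate, to its end stop; then take the tube block with the four wide wells by its lifting grip, set it between the two guide cheeks and slide it along them until it drops over the locating pin that is now hidden under it. Press the block fully down against the spring plate and finish while still holding it down there by its grip, so that a colleague can tighten the clamp screw. Leave the block with the many small wells where it stands.

Things in the scene. Friction and masses are not known exactly. Their poses are not given: they have to be found in the camera images.
- shaker: The tube shaker, fixed: a white box 250 mm deep (x), 180 mm wide (y), sloping display panel at the front, flat deck 58 mm above the bench. Origin on the bench under its middle; x to its back, y to its left. On the deck's left half is the spring plate between two aluminium guide cheeks; on the right half is the transport lock.
- plate_mid (a point): Middle of the top of the spring plate (aluminium, 128 mm along x, 64 along y), 70 mm above the bench at rest; sinks with it; axes as the shaker's. The guide cheeks stand along its long sides, parallel to x: 112 mm long, 66 mm apart inside, tops flared outward and 103 mm above the bench. A clamp screw in the left cheek is not used.
- spring_plate (a joint): How far the plate is down, m: 0 at rest, 0.006 at its stop, about 10 N of push on a block (its weight alone does not move it). Through a slot in the plate stands the fixed locating pin: 10 mm thick, cone-tipped, 10 mm proud of the plate at rest, on its centre line (y = 0 at plate_mid) but set anywhere from x = -10 to +10 mm of plate_mid: to be seen or felt for.
- transport_lock (a joint): The lock's slide, m: 0 locked, its steel tongue (20 mm wide, through a window in the right cheek) over the spring plate so that no block can go down; 0.030 fully out at the end stop. It grows as the lock moves to the shaker's right (-y), away from the plate. Friction about 2 N; it stays where it is left, at the start 0 to 0.008.
- lock_grip (a point): Middle of the top of the lock's black finger grip, 85 mm above the bench; moves with the lock; axes as the shaker's. The grip is 22 mm along x, 12 mm along y and 22 mm high above its foot; it can be pinched across its 22 mm. About 20 mm are free between it and the right cheek when locked.
- block_wide: The tube block to fit: aluminium, 104 mm (its x) by 62 (y) by 40 high, 0.3 kg, FOUR wide wells (23 mm), two each side of a black upright lifting grip, which is 12 mm thick (x), 44 mm long (y), from 40 to 72 mm above the underside. Hole for the pin: middle of the underside, 13 mm wide, 20 deep. Origin: middle of the underside. Fits with its x along the shaker's x, either way round.
- block_narrow: Another tube block of the same outside shape, with the same grip, but TWELVE small wells (11 mm), six each side of the grip. To be left alone. Origin in the middle of the underside, axes as the other block's.
Things that resemble listed ones, but are neither listed nor needed, are in the scene too. Leave any green look-alike of the block_wide alone.

How it is judged:
On the way, in this order (a step that is already met when the one before it is completed fails the run):
1. the transport lock is slid out to its end stop (value of joint transport_lock above 0.026 m), for 0.2 s.
2. the block with the four wide wells has dropped over the pin and lies flat on the spring plate, between the cheeks (z of block_wide in the frame of plate_mid between -0.003 and 0.003 m and x of block_wide in the frame of plate_mid between -0.016 and 0.016 m and y of block_wide in the frame of plate_mid between -0.005 and 0.005 m and angle between block_wide's own z axis and vertical below 0.06 rad), for 0.1 s.
At the end, for the whole second after the job is handed in: Finishes while holding: fingers on the four-well block (over 2 N), which is still, flat on the spring plate (3 mm, 0.06 rad) over the pin, 16 mm along and 5 mm across from the plate's middle, square to 0.12 rad; plate pressed down over 4.5 of 6 mm; lock out past 26 mm (all of step 2 and value of joint spring_plate above 0.0045 m and contact force between the fingers and block_wide above 2 N and value of joint transport_lock above 0.026 m and angle between the x axis of block_wide and the x axis of plate_mid, either way round below 0.12 rad and linear speed of block_wide below 0.02 m/s); the arm keeps its last pose, push and grip.
It fails at once if the block with the many small wells is moved by more than 30 mm (distance of block_narrow from where it was at the start of the episode above 0.03 m).
It also fails if it takes over 61 s, if anything falls off the work surface, if the arm or the gripper's body presses on something with over 40 N, if the wrist force passes 120 N, or if a joint passes its speed limit or range.

## Working session

There is one attempt and no reset: what is moved stays moved. The work goes in short steps, Python scripts to look and compute and a tool call to move; the robot and the scene stay as the last step left them, time stands still between calls to the robot, and variables do not carry over. Pictures are saved under pics/ and viewed, at most 10 in all, crops included, and the job is handed in when it is done.

Besides the shell and the picture viewer there is one more tool, called after ">>>" as name(argument=value, ...), one argument or row to a line, values as JSON. drive_tool: Moves the arm, as the interface text tells. Shift numbers are shares of 0.1 m and turn numbers shares of 90 degrees, none past 1 either way. Its arguments: {"type":"object","properties":{"targets":{"type":"array","items":{"type":"object","properties":{"dx":{"type":"number","minimum":-1,"maximum":1},"dy":{"type":"number","minimum":-1,"maximum":1},"dz":{"type":"number","minimum":-1,"maximum":1},"yaw":{"type":"number","minimum":-1,"maximum":1},"fingers":{"type":"number"}}}},"squeeze":{"type":"number"}},"required":["targets"]}

```bash
mkdir -p pics
python3 - <<'E'
from workcell import readout, grab_frame, camera_info, bot
import cv2, numpy as np
np.set_printoptions(precision=4,suppress=True)
print(readout.observe(), bot.pinch_z)
for n in("side","top","wrist"):
    c=camera_info(n); print(n,{k:np.array(v) if not np.isscalar(v) else v for k,v in c.items()})
for n in("top","side"):
    cv2.imwrite(f"pics/{n}0.png",grab_frame(n))
E
```

```text
{'clock': 0.0, 'qpos': array([ 1.2548,  0.522 , -0.0363,  1.6   ,  0.0212,  1.0211, -0.1128]), 'qd': array([ 0.001 ,  0.0003,  0.0014,  0.0004,  0.0005, -0.0016,  0.0003]), 'joint_efforts': array([  0.0001, -92.7091,   1.9809, -36.9938,   0.0181,   0.0079,
         0.0001]), 'position': array([ 0.152 , -0.6059,  0.2307]), 'tool_rot': array([-3.1404,  0.0001,  0.2458]), 'force': array([ 0.608 ,  0.3787, -0.1658]), 'moment': array([ 0.0288, -0.0177,  0.0132]), 'finger_force': 0.0, 'grip_width': 0.08531679167553383} 0.0187
side {'fx': 372.93122620260743, 'fy': 372.93122620260743, 'cx': 324.8288778705069, 'cy': 197.90303925986208, 'T': array([[ 0.9991, -0.0298,  0.0294,  0.5334],
       [ 0.0411,  0.5695, -0.8209, -0.8415],
       [ 0.0077,  0.8214,  0.5702,  0.6031],
       [ 0.    ,  0.    ,  0.    ,  1.    ]])}
top {'fx': 492.76092195763573, 'fy': 492.76092195763573, 'cx': 329.2959093210115, 'cy': 195.61459034936655, 'T': array([[-0.0272,  0.9914, -0.128 ,  0.3389],
       [-0.9996, -0.0276, -0.0011, -0.1232],
       [-0.0046,  0.1279,  0.9918,  1.3984],
       [ 0.    ,  0.    ,  0.    ,  1.    ]])}
wrist {'fx': 336.2005448819032, 'fy': 336.2005448819032, 'cx': 311.792392449883, 'cy': 194.99659324699746, 'hand_eye': array([[ 0.0004,  0.9573,  0.2891,  0.0747],
       [ 1.    , -0.0004, -0.0001, -0.    ],
       [-0.    ,  0.2891, -0.9573, -0.1416],
       [ 0.    ,  0.    ,  0.    ,  1.    ]])}
```

View pics/top0.png

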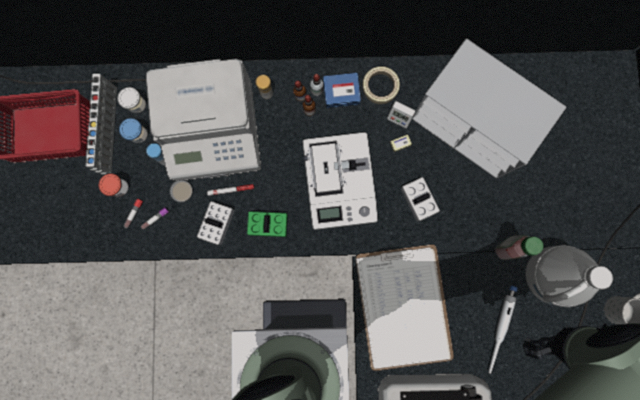

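View pics/side0.png

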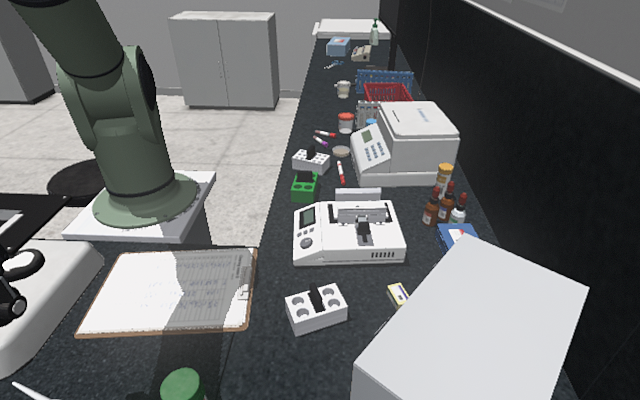

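Top view: the shaker is at (340,180), with its panel at the front (bottom). Things that could pass for the wide block are the aluminium four-well block at (421,199), the green four-well one at (267,223) and the twelve-well one at (214,222). I choose (421,199), which the side view shows at (317,308). Next I check it in a close crop and measure.

```bash
cat > h.py <<'E'
from workcell import readout, grab_frame, camera_info, bot
import cv2, numpy as np
from scipy.spatial.transform import Rotation as R
np.set_printoptions(precision=4,suppress=True)
def cam(n,st=None):
    c=camera_info(n)
    if n=="wrist":
        T=np.eye(4);T[:3,:3]=R.from_euler('xyz',st['tool_rot']).as_matrix();T[:3,3]=st['position'];T=T@np.array(c['hand_eye'])
    else:T=np.array(c['T'])
    return c,T
def pt(C,u,v,z):
    c,T=C
    d=T[:3,:3]@np.array([(u-c['cx'])/c['fx'],-(v-c['cy'])/c['fy'],-1]);o=T[:3,3]
    return o+d*(z-o[2])/d[2]
def px(C,p):
    c,T=C
    q=T[:3,:3].T@(np.array(p)-T[:3,3]);return np.array([c['cx']-c['fx']*q[0]/q[2],c['cy']+c['fy']*q[1]/q[2]])
E
python3 - <<'E'
from h import *
im=cv2.imread("pics/top0.png");C=cam("top")
cv2.imwrite("pics/c1.png",cv2.resize(im[125:237,290:450],None,fx=5,fy=5,interpolation=cv2.INTER_CUBIC))
g=cv2.cvtColor(im,cv2.COLOR_BGR2GRAY)
m=(g>110).astype(np.uint8)
cs,_=cv2.findContours(m,cv2.RETR_EXTERNAL,cv2.CHAIN_APPROX_NONE)
for c in cs:
    x,y,w,h=cv2.boundingRect(c)
    if cv2.contourArea(c)>200 and 190<x+w/2<450 and 130<y+h/2<250:
        r=cv2.minAreaRect(c);print(r)
        for z in(.04,.058):print(z,[pt(C,*p,z)[:2] for p in cv2.boxPoints(r)])
E
```

```text
((214.01368713378906, 222.63014221191406), (23.17414665222168, 38.857662200927734), 20.556047439575195)
0.04 [array([0.4103, 0.2473]), array([0.5101, 0.2101]), array([0.4857, 0.1498]), array([0.3863, 0.1875])]
0.058 [array([0.4093, 0.2424]), array([0.5079, 0.2057]), array([0.4838, 0.1462]), array([0.3857, 0.1834])]
((420.8000183105469, 198.59999084472656), (38.460365295410156, 22.360679626464844), 63.43495178222656)
0.04 [array([ 0.5344, -0.3253]), array([ 0.5611, -0.3824]), array([ 0.4634, -0.4249]), array([ 0.4373, -0.3683])]
0.058 [array([ 0.5318, -0.3226]), array([ 0.5581, -0.379 ]), array([ 0.4618, -0.4209]), array([ 0.436 , -0.3651])]
((339.7900695800781, 180.46588134765625), (90.49354553222656, 65.84004211425781), 83.2901611328125)
0.04 [array([ 0.6763, -0.0485]), array([ 0.6933, -0.2337]), array([ 0.4383, -0.2535]), array([ 0.4221, -0.0726])]
0.058 [array([ 0.6719, -0.0495]), array([ 0.6886, -0.2323]), array([ 0.437 , -0.2517]), array([ 0.421 , -0.0732])]
((201.8701629638672, 156.40245056152344), (36.58369445800781, 108.18138122558594), 83.25442504882812)
0.04 [array([0.6738, 0.3914]), array([0.7019, 0.0879]), array([0.5972, 0.0766]), array([0.5695, 0.3773])]
0.058 [array([0.6693, 0.3846]), array([0.6971, 0.0851]), array([0.5938, 0.074 ]), array([0.5665, 0.3706])]
```

View pics/c1.png

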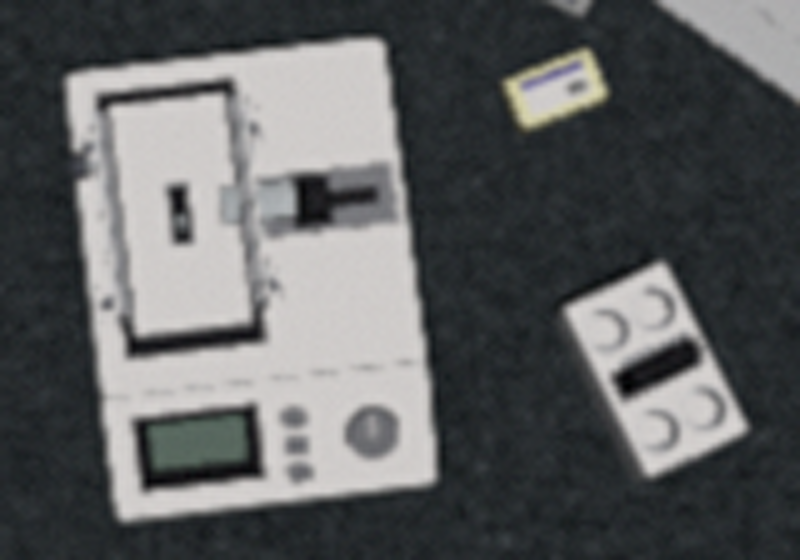

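The crop confirms it: four wide wells with the grip at crop (660,368), so full (422,199). The lock grip is at full (353,165), and the pin shows in the slot at full (326,168). I'll now go above the shaker.

>>> drive_tool(
  targets=[
    {"dz":-0.4,"fingers":0},
    {"dz":-0.4},
    {"dx":0.354,"dy":-0.211},
    {"dx":0.354,"dy":-0.211},
    {"dx":0.354,"dy":-0.211},
    {"dx":0.354,"dy":-0.211},
    {"dx":0.354,"dy":-0.211},
    {"dx":0.354,"dy":-0.211},
    {"dx":0.354,"dy":-0.211},
    {"dx":0.354,"dy":-0.211},
    {"dx":0.354,"dy":-0.211},
    {"dx":0.354,"dy":-0.211},
    {"dx":0.354,"dy":-0.211},
    {"dx":0.354,"dy":-0.211},
    {"dx":0.354,"dy":-0.211},
    {"dx":0.354,"dy":-0.211},
    {"dx":0.354,"dy":-0.211},
  ],
  squeeze=40,
)

```text
invalid input
```

>>> drive_tool(
  targets=[
    {"yaw":-0.089},
    {"yaw":-0.089},
    {"yaw":-0.089},
    {"yaw":-0.089},
    {"yaw":-0.089},
    {"yaw":-0.089},
    {"yaw":-0.089},
    {"yaw":-0.089},
    {"yaw":-0.089},
    {"yaw":-0.089},
    {"dz":0.3},
    {"dz":0.3},
    {},
    {},
  ],
)

```text
invalid input
```

Run:
```python
from h import *
s=readout.observe();im=grab_frame("wrist");cv2.imwrite("pics/w1.png",im)
np.save("w1.npy",np.r_[s['position'],s['tool_rot']]);print(s['position'],s['tool_rot'],s['qpos'],s['clock'],s['force'])
```

```text
[ 0.152  -0.6059  0.2308] [-3.1405  0.0001  0.2458] [ 1.2548  0.522  -0.0363  1.6     0.0212  1.0211 -0.1128] 0.1 [ 1.0346 -0.6474  0.439 ]
```

View pics/w1.png

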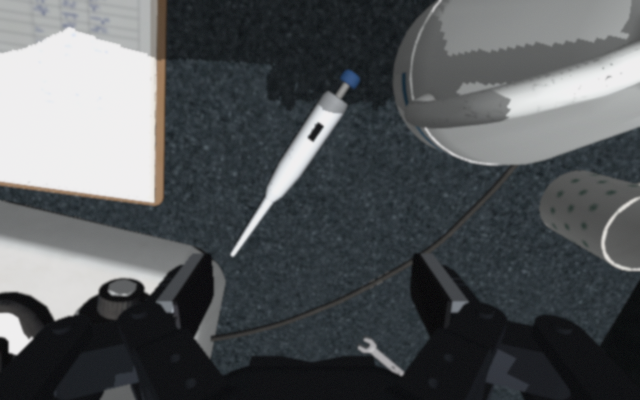

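The rows need every key. This picture is from the start pose, with a pipette and flask below. I'll raise higher first.

>>> drive_tool(
  targets=[
    {"dx":0,"dy":0,"dz":-0.4,"yaw":0,"fingers":0},
    {"dx":0,"dy":0,"dz":-0.4,"yaw":0,"fingers":0},
    {"dx":0,"dy":0,"dz":-0.4,"yaw":0,"fingers":0},
    {"dx":0.354,"dy":-0.211,"dz":0,"yaw":0,"fingers":0},
    {"dx":0.354,"dy":-0.211,"dz":0,"yaw":0,"fingers":0},
    {"dx":0.354,"dy":-0.211,"dz":0,"yaw":0,"fingers":0},
    {"dx":0.354,"dy":-0.211,"dz":0,"yaw":0,"fingers":0},
    {"dx":0.354,"dy":-0.211,"dz":0,"yaw":0,"fingers":0},
    {"dx":0.354,"dy":-0.211,"dz":0,"yaw":0,"fingers":0},
    {"dx":0.354,"dy":-0.211,"dz":0,"yaw":0,"fingers":0},
    {"dx":0.354,"dy":-0.211,"dz":0,"yaw":0,"fingers":0},
    {"dx":0.354,"dy":-0.211,"dz":0,"yaw":0,"fingers":0},
    {"dx":0.354,"dy":-0.211,"dz":0,"yaw":0,"fingers":0},
    {"dx":0.354,"dy":-0.211,"dz":0,"yaw":0,"fingers":0},
    {"dx":0.354,"dy":-0.211,"dz":0,"yaw":0,"fingers":0},
    {"dx":0.354,"dy":-0.211,"dz":0,"yaw":0,"fingers":0},
    {"dx":0.354,"dy":-0.211,"dz":0,"yaw":0,"fingers":0},
    {"dx":0.354,"dy":-0.211,"dz":0,"yaw":0,"fingers":0},
  ],
  squeeze=40,
)

```text
clock: 1.95
position: [0.591, -0.1688, 0.3512]
tool_rot: [-3.142, 0.0, 0.246]
force: [-0.8, -1.5, 0.4]
grip_width: 0.0853
finger_force: 0.0
```

>>> drive_tool(
  targets=[
    {"dx":0,"dy":0,"dz":0,"yaw":-0.089,"fingers":0},
    {"dx":0,"dy":0,"dz":0,"yaw":-0.089,"fingers":0},
    {"dx":0,"dy":0,"dz":0,"yaw":-0.089,"fingers":0},
    {"dx":0,"dy":0,"dz":0,"yaw":-0.089,"fingers":0},
    {"dx":0,"dy":0,"dz":0,"yaw":-0.089,"fingers":0},
    {"dx":0,"dy":0,"dz":0,"yaw":-0.089,"fingers":0},
    {"dx":0,"dy":0,"dz":0,"yaw":-0.089,"fingers":0},
    {"dx":0,"dy":0,"dz":0,"yaw":-0.089,"fingers":0},
    {"dx":0,"dy":0,"dz":0,"yaw":-0.089,"fingers":0},
    {"dx":0,"dy":0,"dz":0,"yaw":-0.089,"fingers":0},
    {"dx":0,"dy":0,"dz":0.4,"yaw":0,"fingers":0},
    {"dx":0,"dy":0,"dz":0.4,"yaw":0,"fingers":0},
    {"dx":0,"dy":0,"dz":0.3,"yaw":0,"fingers":0},
    {"dx":0,"dy":0,"dz":0,"yaw":0,"fingers":0},
  ],
)

```text
clock: 3.35
position: [0.5882, -0.1699, 0.2376]
tool_rot: [-3.136, -0.002, 1.644]
force: [-0.0, 0.3, 0.9]
grip_width: 0.0852
finger_force: 0.0
```

Run:
```python
from h import *
s=readout.observe();im=grab_frame("wrist");cv2.imwrite("pics/w2.png",im)
np.save("w2.npy",np.r_[s['position'],s['tool_rot']]);print(s['position'],s['tool_rot'],s['qpos'],s['clock'],s['force'])
```

```text
[ 0.5882 -0.1699  0.2376] [-3.1357 -0.002   1.644 ] [ 0.5523  0.5447 -0.5454  1.6028  0.3073  1.0872 -0.0015] 3.35 [-0.0388  0.2717  0.9423]
```

View pics/w2.png

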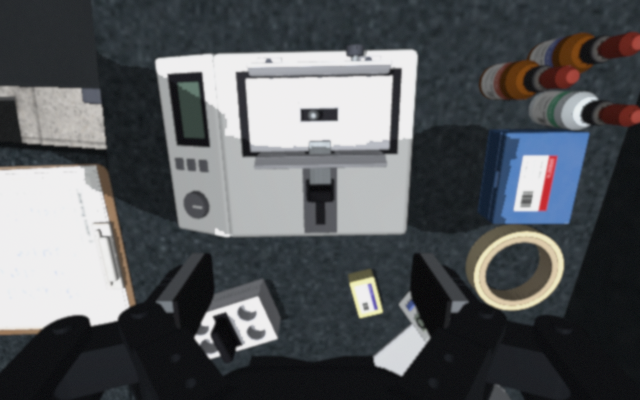

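The wrist view shows the shaker squarely: slot centre about (320,115), pin about (314,115), lock grip top about (320,188), and the wide block's grip at (226,335). I'll measure these precisely.

Run:
```python
from h import *
p=np.load("w2.npy");C=cam("wrist",dict(position=p[:3],tool_rot=p[3:]))
im=cv2.imread("pics/w2.png");g=cv2.cvtColor(im,cv2.COLOR_BGR2GRAY)
# slot + pin, plate
roi=g[78:152,230:408]; m=(roi>150).astype(np.uint8)
cs,_=cv2.findContours(m,cv2.RETR_EXTERNAL,cv2.CHAIN_APPROX_NONE);c=max(cs,key=cv2.contourArea)+np.array([230,78])
r=cv2.minAreaRect(c);print("plate",r,pt(C,*r[0],.07))
s=g[104:126,296:344]<90
ys,xs=np.nonzero(s);print("slot",xs.min()+296,xs.max()+296,ys.min()+104,ys.max()+104)
print(g[110:121,300:342:1])
u,v=(xs.min()+xs.max())/2+296,(ys.min()+ys.max())/2+104
print("slotc",pt(C,u,v,.07),"pin(326?)",pt(C,314,115,.08))
# deck edge lines: back edge & front seam
e=cv2.Canny(g,60,150)
def line(pts):
    vx,vy,x0,y0=cv2.fitLine(np.array(pts,np.float32),cv2.DIST_HUBER,0,.01,.01).ravel();return vx,vy,x0,y0
B=[]
for v in range(60,230,4):
    row=g[v,400:425].astype(int);B.append((400+np.argmin(np.diff(row))+.5,v))
vx,vy,x0,y0=line(B);a=pt(C,x0+vx/vy*(70-y0),70,.058);b=pt(C,x0+vx/vy*(225-y0),225,.058);print("back",a,b,"yaw",np.arctan2(-(a-b)[0],(a-b)[1]))
D=[]
for u in range(240,400,4):
    col=g[225:245,u].astype(int);D.append((u,225+np.argmin(np.diff(col))+.5))
vx,vy,x0,y0=line(D);a=pt(C,240,y0+vy/vx*(240-x0),.058);b=pt(C,400,y0+vy/vx*(400-x0),.058);print("right",a,b,"yaw",np.arctan2((b-a)[1],(b-a)[0]))
print(g[160:232:2,300:342:2])
```

```text
plate ((318.5, 114.0), (72.0, 147.0), 90.0) [ 0.5901 -0.113   0.07  ]
slot 302 336 109 119
[[166 100  61  59  59  58  58  58  62  68  79  88  90  89  84  77  69  61
   53  48  47  47  48  50  53  53  53  54  54  55  53  54  53  52  52  53
   73 131 200 230 238 239]
 [165  94  45  42  46  48  47  50  58  76  88  98 100  98  91  82  71  58
   44  34  32  31  36  40  44  46  46  46  48  46  46  46  46  46  45  47
   71 132 200 231 238 239]
 [167  96  47  40  46  46  48  54  70  88 104 116 124 125 112  97  81  68
   50  33  27  26  31  42  44  47  45  47  46  46  44  46  46  44  45  46
   69 133 202 232 239 239]
 [169  99  50  41  46  47  48  58  78  98 118 140 158 163 148 122  97  76
   56  39  26  25  31  38  45  47  46  45  45  46  46  44  44  46  46  48
   70 134 203 232 238 239]
 [170 101  50  41  44  47  50  62  82 104 131 161 186 193 179 147 110  82
   61  41  30  25  30  39  45  46  48  46  46  46  47  46  46  47  46  48
   70 135 203 232 239 239]
 [172 101  51  40  46  48  50  63  84 107 135 170 196 204 193 159 117  84
   62  41  30  25  30  39  43  47  46  46  46  48  46  46  4
[... 3652 characters left out ...]
4  89  88  88  89  81  44  29  27  27  42  81  89  90  90  91
  120 181 188]
 [186 174 115  88  88  88  89  83  46  24  26  26  43  80  90  90  90  90
  120 181 188]
 [186 177 123  89  87  87  89  83  48  26  26  27  42  81  89  90  89  89
  120 180 188]
 [186 178 123  90  88  89  88  83  49  31  29  29  45  81  90  90  90  91
  121 181 187]
 [186 177 122  89  88  88  89  85  66  59  59  59  65  86  90  90  90  89
  120 180 187]
 [186 178 125  89  88  87  88  88  87  85  86  86  87  90  90  89  90  90
  119 180 187]
 [186 183 137  90  89  88  88  90  89  90  89  89  89  91  90  90  90  90
  120 181 188]
 [186 184 140  90  89  89  89  89  90  90  90  90  90  90  90  92  92  92
  121 181 188]]
```

Run:
```python
from h import *
s=readout.observe();p=np.load("w2.npy");C=cam("wrist",dict(position=p[:3],tool_rot=p[3:]))
G=pt(C,319.8,195.5,.085);P=np.array([.5905,-.113,.07]);Y=.0945
Rs=np.array([[np.cos(Y),np.sin(Y)],[-np.sin(Y),np.cos(Y)]])
print("grip",G,"in plate frame",Rs@(G-P)[:2],"pin",Rs@(pt(C,313,115,.078)-P)[:2])
T=R.from_euler('xyz',s['tool_rot']).as_matrix()
print(s['position'],"tool shift",T.T@(np.r_[G[:2],.064]-s['position']),"yaw err",Y+np.pi/2-s['tool_rot'][2])
Ct=cam("top");print("top: grip",pt(Ct,353,165,.085),"plate",pt(Ct,326,168,.07))
```

```text
grip [ 0.5968 -0.1845  0.085 ] in plate frame [-0.0005 -0.0718] pin [-0.0053 -0.0003]
[ 0.5895 -0.1699  0.2404] tool shift [-0.0153  0.0067  0.1763] yaw err 0.02137655799147442
top: grip [ 0.5902 -0.1882  0.085 ] plate [ 0.5868 -0.1148  0.07  ]
```

>>> drive_tool(
  targets=[
    {"dx":-0.153,"dy":0.067,"dz":0,"yaw":-0.0136,"fingers":0},
    {"dx":0,"dy":0,"dz":0.35,"yaw":0,"fingers":0},
    {"dx":0,"dy":0,"dz":0.35,"yaw":0,"fingers":0},
    {"dx":0,"dy":0,"dz":0.35,"yaw":0,"fingers":0},
    {"dx":0,"dy":0,"dz":0.35,"yaw":0,"fingers":0},
    {"dx":0,"dy":0,"dz":0.15,"yaw":0,"fingers":0},
    {"dx":0,"dy":0,"dz":0.1,"yaw":0,"fingers":0},
    {"dx":0,"dy":0,"dz":0.1,"yaw":0,"fingers":0},
    {"dx":0,"dy":0,"dz":0,"yaw":0,"fingers":0},
    {"dx":0,"dy":0,"dz":0,"yaw":0,"fingers":0},
  ],
)

```text
clock: 4.4
position: [0.5985, -0.1849, 0.0673]
tool_rot: [3.14, 0.0, 1.665]
force: [0.3, -0.7, -0.4]
grip_width: 0.0853
finger_force: 0.0
```

>>> drive_tool(
  targets=[
    {"dx":0,"dy":0,"dz":0,"yaw":0,"fingers":1},
    {"dx":0,"dy":0,"dz":0,"yaw":0,"fingers":1},
    {"dx":0,"dy":0,"dz":0,"yaw":0,"fingers":1},
    {"dx":0,"dy":0,"dz":0,"yaw":0,"fingers":1},
    {"dx":0,"dy":0,"dz":0,"yaw":0,"fingers":1},
    {"dx":0,"dy":0,"dz":0,"yaw":0,"fingers":1},
    {"dx":0,"dy":0,"dz":0,"yaw":0,"fingers":1},
  ],
  squeeze=30,
)

```text
clock: 5.1
position: [0.5964, -0.1853, 0.0666]
tool_rot: [-3.138, 0.001, 1.665]
force: [-12.9, -0.2, 15.5]
grip_width: 0.0209
finger_force: 30.0
```

>>> drive_tool(
  targets=[
    {"dx":-0.04,"dy":0,"dz":-0.015,"yaw":0,"fingers":1},
    {"dx":-0.04,"dy":0,"dz":0,"yaw":0,"fingers":1},
    {"dx":-0.04,"dy":0,"dz":0,"yaw":0,"fingers":1},
    {"dx":-0.04,"dy":0,"dz":0,"yaw":0,"fingers":1},
    {"dx":-0.04,"dy":0,"dz":0,"yaw":0,"fingers":1},
    {"dx":-0.03,"dy":0,"dz":0,"yaw":0,"fingers":1},
  ],
)

```text
clock: 5.7
position: [0.5984, -0.2079, 0.0669]
tool_rot: [-3.138, -0.001, 1.665]
force: [-7.0, 1.2, -5.6]
grip_width: 0.0211
finger_force: 32.5
```

>>> drive_tool(
  targets=[
    {"dx":-0.02,"dy":0,"dz":0,"yaw":0,"fingers":1},
    {"dx":-0.01,"dy":0,"dz":0,"yaw":0,"fingers":1},
  ],
)

```text
clock: 5.9
position: [0.5986, -0.2094, 0.0669]
tool_rot: [-3.138, -0.003, 1.665]
force: [-10.9, 10.7, -1.4]
grip_width: 0.0214
finger_force: 32.9
```

>>> drive_tool(
  targets=[
    {"dx":-0.02,"dy":0,"dz":0,"yaw":0,"fingers":1},
    {"dx":-0.01,"dy":0,"dz":0,"yaw":0,"fingers":1},
  ],
)

```text
clock: 6.1
position: [0.5986, -0.2097, 0.0668]
tool_rot: [-3.137, -0.006, 1.667]
force: [-14.8, 24.1, 3.7]
grip_width: 0.0212
finger_force: 33.5
```

The end stop is reached: 24.5 mm of travel, with the force rising to 24 N. I'll release, rise, and go look at the block from above.

>>> drive_tool(
  targets=[
    {"dx":0,"dy":0,"dz":0,"yaw":0,"fingers":1},
    {"dx":0,"dy":0,"dz":0,"yaw":0,"fingers":1},
    {"dx":0,"dy":0,"dz":0,"yaw":0,"fingers":0},
    {"dx":0,"dy":0,"dz":0,"yaw":0,"fingers":0},
    {"dx":0,"dy":0,"dz":0,"yaw":0,"fingers":0},
    {"dx":0,"dy":0,"dz":0,"yaw":0,"fingers":0},
    {"dx":0,"dy":0,"dz":0,"yaw":0,"fingers":0},
    {"dx":0,"dy":0,"dz":-0.1,"yaw":0,"fingers":0},
    {"dx":0,"dy":0,"dz":-0.35,"yaw":0,"fingers":0},
    {"dx":0,"dy":0,"dz":-0.4,"yaw":0,"fingers":0},
    {"dx":0,"dy":0,"dz":-0.4,"yaw":0,"fingers":0},
    {"dx":0,"dy":0,"dz":-0.4,"yaw":0,"fingers":0},
  ],
)

```text
clock: 7.3
position: [0.6004, -0.2135, 0.2353]
tool_rot: [3.141, 0.0, 1.665]
force: [-0.2, -0.5, -0.1]
grip_width: 0.0856
finger_force: 0.0
```

Run:
```python
from h import *
s=readout.observe();T=R.from_euler('xyz',s['tool_rot']).as_matrix()
C=cam("top");b=pt(C,420.8,198.6,.04)
print(s['position'],s['tool_rot'],b,"shift",T.T@(np.r_[b[:2],.25]-s['position']),"dyaw tool frac",-(np.pi/2+.417-s['tool_rot'][2])/(np.pi/2))
```

```text
[ 0.6004 -0.2135  0.2353] [3.141  0.0001 1.6654] [ 0.4988 -0.3753  0.04  ] shift [-0.1514 -0.1164 -0.0147] dyaw tool frac -0.20527230228783186
```

>>> drive_tool(
  targets=[
    {"dx":-0.35,"dy":-0.19,"dz":-0.02,"yaw":0,"fingers":0},
    {"dx":-0.35,"dy":-0.19,"dz":-0.02,"yaw":0,"fingers":0},
    {"dx":-0.35,"dy":-0.19,"dz":-0.02,"yaw":0,"fingers":0},
    {"dx":-0.35,"dy":-0.19,"dz":-0.02,"yaw":0,"fingers":0},
    {"dx":-0.35,"dy":-0.2,"dz":-0.02,"yaw":0,"fingers":0},
    {"dx":-0.35,"dy":-0.2,"dz":-0.02,"yaw":0,"fingers":0},
    {"dx":0,"dy":0,"dz":0,"yaw":-0.07,"fingers":0},
    {"dx":0,"dy":0,"dz":0,"yaw":-0.07,"fingers":0},
    {"dx":0,"dy":0,"dz":0,"yaw":-0.065,"fingers":0},
    {"dx":0,"dy":0,"dz":0,"yaw":0,"fingers":0},
  ],
)

```text
clock: 8.3
position: [0.5048, -0.4338, 0.2455]
tool_rot: [3.141, 0.0, 1.989]
force: [-0.3, 0.4, -0.1]
grip_width: 0.0856
finger_force: 0.0
```

Run:
```python
from h import *
s=readout.observe();im=grab_frame("wrist");cv2.imwrite("pics/w3.png",im)
np.save("w3.npy",np.r_[s['position'],s['tool_rot']]);print(s['position'],s['tool_rot'],s['clock'])
C=cam("wrist",s);print(px(C,[.4988,-.3753,.04]))
```

```text
[ 0.5048 -0.4338  0.2455] [3.1412 0.0002 1.9888] 8.3
[328.8316 111.7753]
```

View pics/w3.png

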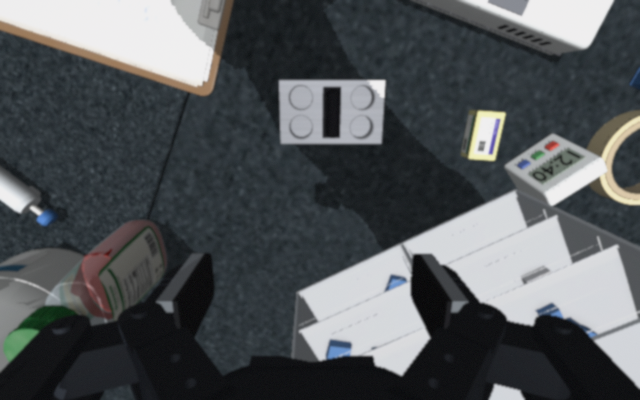

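The block is centred at about (332,112), almost square to the tool, with its black grip at (332,112). Nothing crowds it. I'll measure it.

Run:
```python
from h import *
p=np.load("w3.npy");s=readout.observe();C=cam("wrist",dict(position=p[:3],tool_rot=p[3:]))
g=cv2.cvtColor(cv2.imread("pics/w3.png"),cv2.COLOR_BGR2GRAY)
m=np.zeros_like(g);m[70:155,265:400]=(g[70:155,265:400]>105)
cs,_=cv2.findContours(m,cv2.RETR_EXTERNAL,cv2.CHAIN_APPROX_NONE);c=max(cs,key=cv2.contourArea)
r=cv2.minAreaRect(c);q=[pt(C,*b,.04) for b in cv2.boxPoints(r)];print(r)
print(np.array(q),[np.linalg.norm(q[i]-q[i-1]) for i in range(4)])
k=np.zeros_like(g);k[82:142,318:346]=g[82:142,318:346]<50
cs,_=cv2.findContours(k,cv2.RETR_EXTERNAL,cv2.CHAIN_APPROX_NONE);c2=max(cs,key=cv2.contourArea);r2=cv2.minAreaRect(c2)
print("grip",r2,pt(C,*r2[0],.072),pt(C,*r2[0],.056))
ce=np.mean(q,axis=0);yaw=[np.arctan2(*(q[i]-q[i-1])[[1,0]]) for i in range(4)];print("centre",ce,"yaws",yaw)
T=R.from_euler('xyz',s['tool_rot']).as_matrix()
print(s['position'],s['tool_rot'],"shift",T.T@(np.r_[ce[:2],.047]-s['position']))
```

```text
((332.0, 111.0), (64.0, 106.0), 90.0)
[[ 0.4413 -0.3668  0.04  ]
 [ 0.5359 -0.3248  0.04  ]
 [ 0.5648 -0.3802  0.04  ]
 [ 0.465  -0.4245  0.04  ]] [np.float64(0.062404522190978036), np.float64(0.1035308782999383), np.float64(0.06251342349402085), np.float64(0.1092234318417197)]
grip ((331.4999694824219, 111.99998474121094), (14.999998092651367, 47.99999237060547), 0.0) [ 0.499  -0.3736  0.072 ] [ 0.5002 -0.374   0.056 ]
centre [ 0.5017 -0.3741  0.04  ] yaws [np.float64(1.9610145353218769), np.float64(0.41845575658002443), np.float64(-1.089422385667987), np.float64(-2.7232292214372817)]
[ 0.5048 -0.4337  0.2453] [3.1412 0.0001 1.9849] shift [0.0559 0.0211 0.1983]
```

>>> drive_tool(
  targets=[
    {"dx":0.285,"dy":0.098,"dz":0,"yaw":0,"fingers":0},
    {"dx":0.285,"dy":0.098,"dz":0,"yaw":0,"fingers":0},
    {"dx":0,"dy":0,"dz":0.35,"yaw":0,"fingers":0},
    {"dx":0,"dy":0,"dz":0.35,"yaw":0,"fingers":0},
    {"dx":0,"dy":0,"dz":0.35,"yaw":0,"fingers":0},
    {"dx":0,"dy":0,"dz":0.35,"yaw":0,"fingers":0},
    {"dx":0,"dy":0,"dz":0.3,"yaw":0,"fingers":0},
    {"dx":0,"dy":0,"dz":0.15,"yaw":0,"fingers":0},
    {"dx":0,"dy":0,"dz":0.13,"yaw":0,"fingers":0},
    {"dx":0,"dy":0,"dz":0,"yaw":0,"fingers":0},
    {"dx":0,"dy":0,"dz":0,"yaw":0,"fingers":0},
  ],
)

```text
clock: 9.45
position: [0.5004, -0.3739, 0.0479]
tool_rot: [3.141, 0.001, 1.986]
force: [0.7, -0.2, 0.8]
grip_width: 0.0856
finger_force: 0.0
```

>>> drive_tool(
  targets=[
    {"dx":0,"dy":0,"dz":0,"yaw":0,"fingers":1},
    {"dx":0,"dy":0,"dz":0,"yaw":0,"fingers":1},
    {"dx":0,"dy":0,"dz":0,"yaw":0,"fingers":1},
    {"dx":0,"dy":0,"dz":0,"yaw":0,"fingers":1},
    {"dx":0,"dy":0,"dz":0,"yaw":0,"fingers":1},
    {"dx":0,"dy":0,"dz":0,"yaw":0,"fingers":1},
    {"dx":0,"dy":0,"dz":0,"yaw":0,"fingers":1},
    {"dx":0,"dy":0,"dz":0,"yaw":0,"fingers":1},
    {"dx":0,"dy":0,"dz":0,"yaw":0,"fingers":1},
  ],
  squeeze=80,
)

```text
clock: 10.35
position: [0.4997, -0.3737, 0.0471]
tool_rot: [-3.141, 0.0, 1.987]
force: [-2.4, 0.3, 6.2]
grip_width: 0.0102
finger_force: 79.1
```

>>> drive_tool(
  targets=[
    {"dx":0,"dy":0,"dz":-0.1,"yaw":0,"fingers":1},
    {"dx":0,"dy":0,"dz":-0.25,"yaw":0,"fingers":1},
    {"dx":0,"dy":0,"dz":-0.3,"yaw":0,"fingers":1},
    {"dx":0,"dy":0,"dz":-0.3,"yaw":0,"fingers":1},
    {"dx":0,"dy":0,"dz":-0.3,"yaw":0,"fingers":1},
    {"dx":0.254,"dy":0.23,"dz":0,"yaw":0,"fingers":1},
    {"dx":0.254,"dy":0.23,"dz":0,"yaw":0,"fingers":1},
    {"dx":0.254,"dy":0.23,"dz":0,"yaw":0,"fingers":1},
    {"dx":0.254,"dy":0.23,"dz":0,"yaw":0,"fingers":1},
    {"dx":0.254,"dy":0.23,"dz":0,"yaw":0,"fingers":1},
    {"dx":0.254,"dy":0.23,"dz":0,"yaw":0,"fingers":1},
    {"dx":0.254,"dy":0.23,"dz":0,"yaw":0,"fingers":1},
    {"dx":0.254,"dy":0.23,"dz":0,"yaw":0,"fingers":1},
    {"dx":0,"dy":0,"dz":0,"yaw":0.068,"fingers":1},
    {"dx":0,"dy":0,"dz":0,"yaw":0.068,"fingers":1},
    {"dx":0,"dy":0,"dz":0,"yaw":0.069,"fingers":1},
    {"dx":0,"dy":0,"dz":0,"yaw":0,"fingers":1},
    {"dx":0,"dy":0,"dz":0,"yaw":0,"fingers":1},
  ],
)

```text
clock: 12.15
position: [0.5859, -0.1132, 0.1721]
tool_rot: [3.141, 0.0, 1.669]
force: [0.5, -0.2, -2.7]
grip_width: 0.0106
finger_force: 78.4
```

Run:
```python
from h import *
s=readout.observe();im=grab_frame("wrist");im2=grab_frame("side")
a=im[0:400,100:540];b=cv2.resize(im2[170:280,275:425],None,fx=2.4,fy=2.4)
o=np.zeros((400,800,3),np.uint8);o[:,:440]=a;o[:b.shape[0],440:440+b.shape[1]]=b
cv2.imwrite("pics/w4.png",o);np.save("w4.npy",np.r_[s['position'],s['tool_rot']])
T=R.from_euler('xyz',s['tool_rot']).as_matrix()
print(s['position'],s['tool_rot'],s['force'],"shift",T.T@(np.array([.5855,-.1135,.117])-s['position']),s['clock'])
```

```text
[ 0.5859 -0.1132  0.1721] [3.1415 0.0001 1.6686] [ 0.4782 -0.2184 -2.6528] shift [-0.0002 -0.0004  0.0551] 12.15
```

View pics/w4.png

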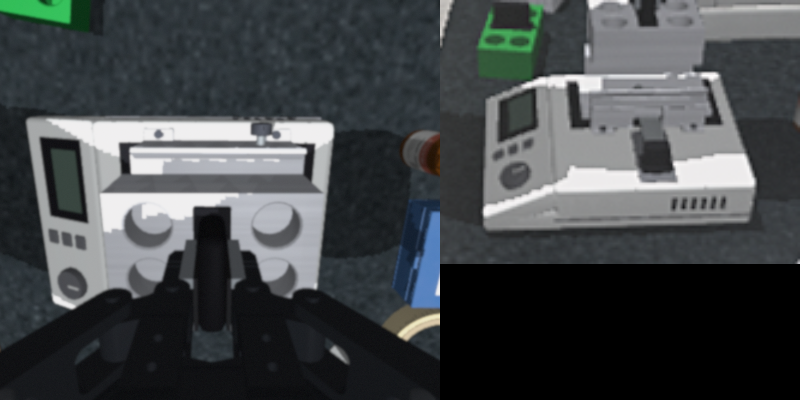

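The block hangs level and square above the cheeks, over the plate, in both views. Its upper top edge runs at row 193 from columns 204 to 421. Quick check of where it sits in the plate frame.

Run:
```python
from h import *
p=np.load("w4.npy");C=cam("wrist",dict(position=p[:3],tool_rot=p[3:]))
g=cv2.cvtColor(cv2.imread("pics/w4.png"),cv2.COLOR_BGR2GRAY).astype(int)
Y=.0945;Rs=np.array([[np.cos(Y),np.sin(Y)],[-np.sin(Y),np.cos(Y)]]);P=np.array([.5905,-.113])
for u in (120,130,150,270,290,310):
    v=185+np.argmax(np.diff(g[185:202,u]))+1; w=165+np.argmin(np.diff(g[165:186,u]))+1
    print(u,v,Rs@(pt(C,u+100,v,.165)[:2]-P),"bottom",w,Rs@(pt(C,u+100,w,.125)[:2]-P))
for v in (200,215,235):
    l=90+np.argmax(np.abs(np.diff(g[v,90:118])))+1;r=308+np.argmax(np.abs(np.diff(g[v,308:334])))+1
    print(v,l,r,Rs@(pt(C,l+100,v,.165)[:2]-P),Rs@(pt(C,r+100,v,.165)[:2]-P))
```

```text
120 193 [-0.046  0.03 ] bottom 176 [-0.0566  0.0283]
130 193 [-0.0414  0.03  ] bottom 173 [-0.0507  0.0301]
150 193 [-0.0322  0.03  ] bottom 174 [-0.0392  0.0296]
270 193 [0.0232 0.0302] bottom 174 [0.0299 0.0298]
290 193 [0.0324 0.0303] bottom 174 [0.0414 0.0299]
310 193 [0.0417 0.0303] bottom 171 [0.0527 0.0317]
200 101 327 [-0.0551  0.0265] [0.0498 0.0269]
215 102 325 [-0.0553  0.0191] [0.0497 0.0195]
235 102 323 [-0.0562  0.0089] [0.0497 0.0093]
```

>>> drive_tool(
  targets=[
    {"dx":0.008,"dy":-0.012,"dz":0.1,"yaw":0.002,"fingers":1},
    {"dx":0,"dy":0,"dz":0.1,"yaw":0,"fingers":1},
    {"dx":0,"dy":0,"dz":0.1,"yaw":0,"fingers":1},
    {"dx":0,"dy":0,"dz":0.08,"yaw":0,"fingers":1},
    {"dx":0,"dy":0,"dz":0,"yaw":0,"fingers":1},
  ],
)

```text
clock: 12.75
position: [0.5839, -0.1125, 0.1323]
tool_rot: [-3.14, -0.001, 1.662]
force: [0.7, -0.3, -2.3]
grip_width: 0.0102
finger_force: 78.3
```

>>> drive_tool(
  targets=[
    {"dx":0,"dy":0,"dz":0.03,"yaw":0,"fingers":1},
    {"dx":0,"dy":0,"dz":0.03,"yaw":0,"fingers":1},
    {"dx":0,"dy":0,"dz":0.03,"yaw":0,"fingers":1},
    {"dx":0,"dy":0,"dz":0,"yaw":0,"fingers":1},
  ],
)

```text
clock: 13.15
position: [0.5845, -0.1127, 0.1245]
tool_rot: [-3.141, -0.0, 1.662]
force: [-0.5, -0.2, -2.7]
grip_width: 0.0104
finger_force: 78.3
```

>>> drive_tool(
  targets=[
    {"dx":0,"dy":0,"dz":0.03,"yaw":0,"fingers":1},
    {"dx":0,"dy":0,"dz":0.03,"yaw":0,"fingers":1},
    {"dx":0,"dy":0,"dz":0,"yaw":0,"fingers":1},
    {"dx":0,"dy":0,"dz":0,"yaw":0,"fingers":1},
  ],
)

```text
clock: 13.55
position: [0.5846, -0.1127, 0.1187]
tool_rot: [-3.141, -0.0, 1.662]
force: [0.1, 0.2, -2.2]
grip_width: 0.0107
finger_force: 78.3
```

>>> drive_tool(
  targets=[
    {"dx":0,"dy":0,"dz":0.015,"yaw":0,"fingers":1},
    {"dx":0,"dy":0,"dz":0.015,"yaw":0,"fingers":1},
    {"dx":0,"dy":0,"dz":0,"yaw":0,"fingers":1},
    {"dx":0,"dy":0,"dz":0,"yaw":0,"fingers":1},
  ],
)

```text
clock: 13.95
position: [0.5848, -0.1127, 0.1161]
tool_rot: [3.141, 0.0, 1.662]
force: [-1.2, 0.3, 5.2]
grip_width: 0.0103
finger_force: 79.5
```

>>> drive_tool(
  targets=[
    {"dx":0,"dy":0,"dz":0.02,"yaw":0,"fingers":1},
    {"dx":0,"dy":0,"dz":0.02,"yaw":0,"fingers":1},
    {"dx":0,"dy":0,"dz":0,"yaw":0,"fingers":1},
    {"dx":0,"dy":0,"dz":0,"yaw":0,"fingers":1},
  ],
)

```text
clock: 14.35
position: [0.5848, -0.1127, 0.1122]
tool_rot: [3.141, 0.0, 1.662]
force: [-3.7, -0.1, 8.8]
grip_width: 0.0105
finger_force: 80.2
```

>>> drive_tool(
  targets=[
    {"dx":0,"dy":0,"dz":0.02,"yaw":0,"fingers":1},
    {"dx":0,"dy":0,"dz":0.015,"yaw":0,"fingers":1},
    {"dx":0,"dy":0,"dz":0,"yaw":0,"fingers":1},
    {"dx":0,"dy":0,"dz":0,"yaw":0,"fingers":1},
    {"dx":0,"dy":0,"dz":0,"yaw":0,"fingers":1},
  ],
)

```text
clock: 14.85
position: [0.585, -0.1127, 0.1109]
tool_rot: [3.14, 0.001, 1.662]
force: [-17.3, 1.0, 46.7]
grip_width: 0.0105
finger_force: 85.8
```

Run:
```python
from h import *
s=readout.observe();print(s['position'],s['force'],s['moment'],s['clock'])
im=grab_frame("wrist");im2=grab_frame("side");im3=grab_frame("top")
o=np.zeros((560,800,3),np.uint8);o[:400,:440]=im[:,100:540]
b=cv2.resize(im2[170:280,275:425],None,fx=2.4,fy=2.4);o[:264,440:]=b
c=cv2.resize(im3[120:240,290:440],None,fx=2.4,fy=2.4);o[264:264+288,440:]=c
cv2.imwrite("pics/w5.png",o)
```

```text
[ 0.585  -0.1127  0.1109] [-17.3469   0.9523  46.7497] [ 0.2512  3.7503 -0.0269] 14.85
```

View pics/w5.png

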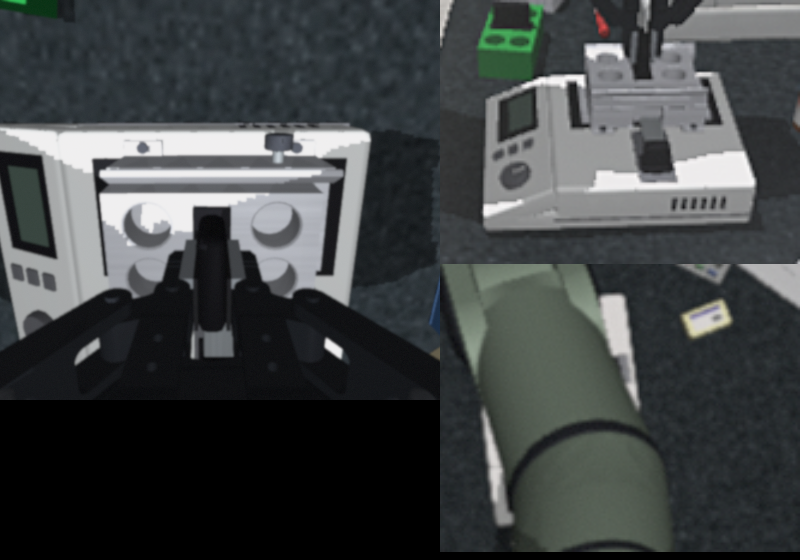

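The block bottom is at 0.0638 m, i.e. 70 − 6 mm. It went about 6 mm from first contact to a hard stop, between the cheeks, and the lock is out. I'll ease the push a little before handing in.

>>> drive_tool(
  targets=[
    {"dx":0,"dy":0,"dz":-0.009,"yaw":0,"fingers":1},
    {"dx":0,"dy":0,"dz":0,"yaw":0,"fingers":1},
    {"dx":0,"dy":0,"dz":0,"yaw":0,"fingers":1},
    {"dx":0,"dy":0,"dz":0,"yaw":0,"fingers":1},
  ],
)

```text
clock: 15.4
position: [0.5849, -0.1127, 0.111]
tool_rot: [3.141, 0.001, 1.662]
force: [-11.8, 0.7, 32.1]
grip_width: 0.0104
finger_force: 83.6
```

```bash
python3 -c "
from workcell import workorder
print(workorder.job_done())"
```

```text
the job is handed in; nothing more can be done
None
```

The job is handed in at about 15 s: the lock is out at its end stop and the four-well block is over the pin, held fully down by its grip at about 32 N; the hand-in gave no verdict.

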